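Load the session rack in expiry order

ROBOT

A 6-joint arm with a two-finger parallel gripper is mounted at the origin on a cart in front of the work surface, level with it; the furniture and walls round the work are solid. World frame = base frame: x ahead of the robot, y to its left, z up, the work surface at z = 0. Lengths are in mm, angles in degrees, forces in N, time in s.
With the tool pointing down it reaches from about 300 to 850 mm from the base axis. Payload 4.2 kg.
Tool frame: the origin (TCP) lies midway between the tips of the shut fingers; the grasp point (between the pads) lies 19 mm behind it (pinch_z is the distance from the TCP to the grasp point, in mm); z points along the fingers, y is the line along which they close (so a half turn about z gives the same grasp; the last joint's range is limited). The gripper opens to 91 mm and grips with 3 to 60 N. Pads are 32 mm wide; open, the fingers measure 118 mm over their backs; the gripper's body (76 mm by 178 mm) begins 60 mm behind the grasp point.
Start: joints at [-72.021, 18.312, 89.639, -0, 72.044, -1.146], TCP at [188.394, -543.278, 213.976] pointing down, gripper open.
Joint ranges: [-177.97, 177.97], [-48.28, 115.42], [12.27, 149.76], [-77.06, 257.06], [2.81, 150.46], [-146.56, 146.56]. Speed limits (degrees/s): [147.25, 147.25, 180, 180, 180, 180].

INTERFACE

Orientations are given as [roll, pitch, yaw] about the fixed x, y, z axes, in that order (R = Rz(yaw) Ry(pitch) Rx(roll)).
In Python, from workcell import * gives the robot as it stands.
- The arm moves only by the tool step_arm, never from a script. Its argument "steps" is a list of rows, each a list of 7 numbers: the turn, a rotation vector about the tool's x, y, z in degrees, then the shift along the tool's x, y, z in mm, then the opening, from 0 (shut) to 1 (fully open). In form: [[rx, ry, rz, x, y, z, hand], ...]. A call has exactly 8 rows; each row shifts and turns the commanded pose from where the row before left it, along the tool's axes as they then stand; what a row does not reach is not made up. A row lasts 1/8 s, in which the tool goes at most 62.5 mm and 10.7 degrees, less where a joint would pass 70% of its speed; a pose out of reach is approached as far as the arm can. A call is refused whole if a number of a shift passes 62.5 or a number of a turn 10.7, either way. A call with a gripper value outside its range is refused whole. The fingers move at their own pace and stop on an object; "force" is the grip in N (left out, the last holds). Time passes only in rows, so rows that do not move let the fingers close, or fill a call up. It gives the time, the measured TCP pose, the force, the opening and the grip force at its end, in the units of the state.
- state(): the state, without advancing time (a new reading comes with each control period).
- grab_frame(name): name is "scene" or "top" or "wrist"; returns a dict with "image" (420x560x3 uint8, blue, green, red), "fovy" (degrees; the focal length in pixels is half the picture's height over the tangent of half this angle, whatever the lens; pixels are square), "cx", "cy" (the principal point, pixels), "origin" and "rotation" of the camera in the world; the wrist camera has in their place "tool_from_camera" (4x4, takes a point from camera to tool coordinates, whose origin is the TCP and whose axes are the flange's). Camera axes: x right, y down, z forward; pixel columns grow to the right and rows downward; lengths in mm; the calibration is good to about 2 mm. A picture is of the moment at which its call begins: read the wrist's pose just before it. There is no depth.
- job_done(): hands the job in; it is judged then, once.
The state is a dict: "time_s": time; "qpos": joint angles; "qvel": joint speeds; "effort": joint torques, N m; "ee_pos": TCP position; "ee_rot": TCP orientation; "force": force on the tool from outside, world axes, zero at the start; "torque": the same for the moment, N m; "gripper_width": finger opening in mm; "gripper_force": force on a finger pad.
Only numpy, scipy, OpenCV 4.12 (cv2) and the standard library are available. Lean on these libraries where they do the work, as an engineer would, in place of code of your own. Each camera call takes 0.05 s, during which the arm holds its last target. There are 200 camera calls.

TASK

The four vials in the cardboard tray stand in order of expiry, the soonest at the pull-tab end. Move them into the four empty places of the white rack in the same order, so that the soonest to expire comes next to the vial already standing at the rack's finger tab and the latest ends up farthest from it, one upright in each place. Never tip a vial over, leave the vial that is already in the rack in its place, and leave the plaster roll, the needle pack and the marker where they lie.

Things in the scene. Friction and masses are not known exactly. Their poses are not given: they have to be found in the camera images.
- vial_1: glass medicine vial, a cylinder 23 mm in diameter and 49 mm tall with a crimped flip-off cap, about 16 g; all five vials look alike and only their places tell them apart. At the start it stands upright in the cardboard tray, in place 1, next to the pull tab (expires first). Origin: centre of its underside, z up its axis
- vial_2: glass medicine vial, a cylinder 23 mm in diameter and 49 mm tall with a crimped flip-off cap, about 16 g; all five vials look alike and only their places tell them apart. At the start it stands upright in the cardboard tray, in place 2, second from the pull tab. Origin: centre of its underside, z up its axis
- vial_3: glass medicine vial, a cylinder 23 mm in diameter and 49 mm tall with a crimped flip-off cap, about 16 g; all five vials look alike and only their places tell them apart. At the start it stands upright in the cardboard tray, in place 3, third from the pull tab. Origin: centre of its underside, z up its axis
- vial_4: glass medicine vial, a cylinder 23 mm in diameter and 49 mm tall with a crimped flip-off cap, about 16 g; all five vials look alike and only their places tell them apart. At the start it stands upright in the cardboard tray, in place 4, farthest from the pull tab (expires last). Origin: centre of its underside, z up its axis
- rack_vial: the like vial (23 mm diameter, 49 mm tall) that already stands in the white rack, in its place 1 next to the finger tab; it stays there. Origin: centre of its underside, z up its axis
- tray: cardboard tray, four open places in a row, 155 x 41 mm, fixed to the desk at any yaw, left or right. Origin: on the desk under mid-row; x along the row away from the pull tab (flat round-ended flap with a black dot, 34 mm long, at the -x end). Place centres x = -57, -19, 19, 57 mm, y = 0; 35 mm square inside, floor 4 mm, partitions 22 mm, long walls 16 mm above the desk
- rack: white plastic rack, five open places in a row, 193 x 41 mm, fixed to the desk at any yaw. Origin: on the desk under mid-row; x along the row away from the finger tab (flat white tongue with grey ribs, 41 mm long, at the -x end). Place centres x = -76 (taken by rack_vial), -38, 0, 38, 76 mm, y = 0; 35 mm square inside, floor 6 mm, partitions 22 mm, long walls 14 mm above the desk
- plaster_roll: skin-coloured roll of plaster lying flat, 52 mm diameter, 25 mm high, loose between the tray and the rack; leave it. Origin: centre of its underside
- needle_pack: white paper and clear film needle pack lying flat, 34 x 85 x 10 mm, loose between the tray and the rack; leave it. Origin: centre of its underside, y along its length
- marker: white pen with blue cap lying flat, 138 mm long, 14 mm high, loose behind the tray and the rack; leave it. Origin: centre of its underside, y along its length
Things that resemble listed ones, but are neither listed nor needed, are in the scene too. What is shaped like the vial_3 but black or blue is not meant. What is shaped like the vial_2 but black is not meant.

How it is judged:
By the outcome, as a careful person would: the job done as asked, in the order asked, and still so for the second after the job is handed in, with the robot touching nothing.
It also fails if it takes over 128 s, if anything falls off the work surface, if the arm or the gripper's body presses on something with over 40 N, if the wrist force passes 120 N, or if a joint passes its speed limit or range.

## Working session

There is one attempt and no reset: what is moved stays moved. The work goes in short steps, Python scripts to look and compute and a tool call to move; the robot and the scene stay as the last step left them, time stands still between calls to the robot, and variables do not carry over. Pictures are saved under pics/ and viewed, at most 14 in all, crops included, and the job is handed in when it is done.

Besides the shell and the picture viewer there is one more tool, called after "Request:" as name(argument=value, ...), one argument or row to a line, values as JSON. step_arm: Moves the arm, as the interface text tells. Its arguments: {"type":"object","properties":{"steps":{"type":"array","items":{"type":"array","items":{"type":"number"}}},"force":{"type":"number"}},"required":["steps"]}

```bash
mkdir -p pics; ls; python3 - <<'E'
from workcell import *
import cv2
s=state(); print(s['time_s'],s['ee_pos'],s['ee_rot'],s['gripper_width'])
for n in('top','scene'):
    f=grab_frame(n); cv2.imwrite(f'pics/{n}0.png',f['image']); print(n,f['fovy'],f['cx'],f['cy'],f['origin'],f['rotation'])
E
```

```text
pics
0.0 [ 188.22011105 -542.7720827   213.11978006] [-1.79898352e+02 -9.17231385e-04  1.91255914e+01] 91.28202051111163
top 44.33339605153239 284.8252636655067 215.06885378901478 [ 323.13548928    7.17951648 1483.2613622 ] [-170.20248317    0.60235917  -89.83966649]
scene 57.24299105219937 282.02421557981484 215.39134834469786 [144.40099033 527.9871987  564.91522575] [-127.3127119     0.86809117 -143.07678787]
```

View pics/top0.png

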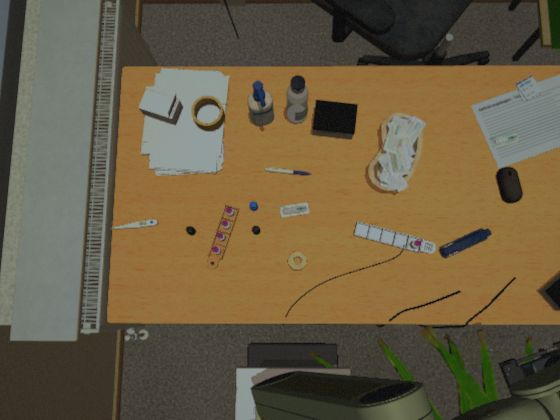

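View pics/scene0.png

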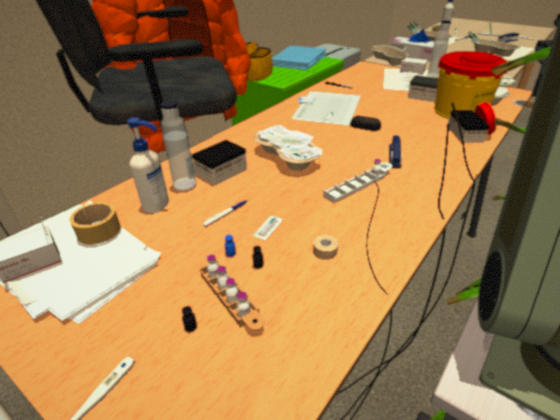

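The top view shows the tray at about (222,236) with its pull tab at the lower end (212,262). The rack runs from (358,229) to (433,247), with the finger tab and rack_vial at the right end, (416,243). The black and blue vial-like things at (191,231), (256,230) and (253,206) are decoys. Next I'll confirm this in an enlarged crop and work out rough positions.

```bash
cat > h.py <<'E'
import numpy as np, cv2
from scipy.spatial.transform import Rotation as R
def ray(f,pts,z,T=None):
    """pixels -> world points on plane z; T=(ee_pos,ee_rot) for the wrist camera"""
    fl=f['image'].shape[0]/2/np.tan(np.radians(f['fovy']/2))
    p=np.atleast_2d(pts).astype(float)
    d=np.c_[(p[:,0]-f['cx'])/fl,(p[:,1]-f['cy'])/fl,np.ones(len(p))]
    if T is None: o,M=np.array(f['origin']),rot(f['rotation'])
    else:
        C=np.array(f['tool_from_camera']); W=rot(T[1]); o=np.array(T[0])+W@C[:3,3]; M=W@C[:3,:3]
    d=d@M.T
    return o+d*((z-o[2])/d[:,2])[:,None]
def rot(r):
    r=np.array(r); return r if r.shape==(3,3) else R.from_euler('xyz',r,degrees=True).as_matrix()
E
python3 - <<'E'
from workcell import *
from h import *
f=grab_frame('top'); I=f['image']
a=cv2.resize(I[190:280,180:310],None,fx=4.4,fy=4.4,interpolation=cv2.INTER_CUBIC)
b=cv2.resize(I[210:265,345:445],None,fx=4.4,fy=4.4,interpolation=cv2.INTER_CUBIC)
a=a[:,:572]
c=np.zeros((a.shape[0]+0,800,3),np.uint8); c[:, :440]=cv2.resize(a,(440,a.shape[0]))*1
cv2.imwrite('pics/crop0.png',np.vstack([a,np.pad(b,((0,0),(0,a.shape[1]-b.shape[1]),(0,0)))])[:600])
print(ray(f,[[231,210],[226,223],[221,236],[215,250],[212,263]],50).round())
print('desk',ray(f,[[212,263],[235,206],[358,229],[433,247],[297,261],[295,210],[288,171]],10).round())
print('rv',ray(f,[[416,243]],55).round())
w=grab_frame('wrist'); print(w['fovy'],w['cx'],w['cy'],np.array(w['tool_from_camera']).round(3))
E
```

```text
[[585. 175.  50.]
 [548. 189.  50.]
 [511. 202.  50.]
 [471. 218.  50.]
 [435. 225.  50.]]
desk [[ 438.  231.   10.]
 [ 604.  169.   10.]
 [ 537. -188.   10.]
 [ 485. -401.   10.]
 [ 444.  -12.   10.]
 [ 592.   -6.   10.]
 [ 709.   14.   10.]]
rv [[ 491. -342.   55.]]
60.999504522299404 280.98736486109243 205.78852142613582 [[  -0.      -0.965   -0.261   72.864]
 [   1.       0.      -0.      -0.486]
 [   0.      -0.261    0.965 -171.001]
 [   0.       0.       0.       1.   ]]
```

View pics/crop0.png

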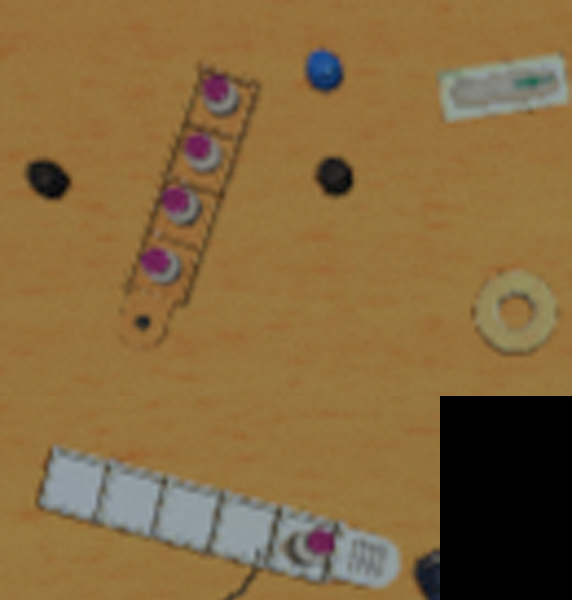

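The crop confirms the layout. The tray's dotted pull tab is at lower left, so vial_1 is the nearest cap at top-image pixel (215,249), then vial_2 (220,236), vial_3 (225,223) and vial_4 (230,210). The rack's ribbed tongue is at the right, and its four empty places run leftward from there. The black and blue vial-shaped things stand apart from both. Next I'll measure the rack with the wrist camera.

```bash
cat >> h.py <<'E'
def plan(s,pos,yaw,n,nt=None):
    """n rows to reach pos / yaw tool-down from state s (shift in axes at row start)"""
    M=rot(s['ee_rot']); p=np.array(s['ee_pos'])
    G=R.from_euler('xyz',[180,0,yaw],degrees=True).as_matrix()
    p0=p.copy()
    for i in range(n):
        k=n-i
        t=R.from_matrix(M.T@G).as_rotvec(degrees=True)/k
        d=M.T@((np.array(pos)-p)/k)
        t=t.round(1); d=d.round(0 if k>1 else 1)
        print([float(v) for v in (*t,*d)])
        p=p+M@d; M=M@R.from_rotvec(t,degrees=True).as_matrix()
    print('end',p.round(1),R.from_matrix(M).as_euler('xyz',degrees=True).round(1))
E
python3 - <<'E'
from workcell import *
from h import *
plan(state(),[490,-290,280],76.3,8)
E
```

```text
[-0.0, -0.0, -7.1, 46.0, -18.0, -8.0]
[-0.0, -0.0, -7.2, 48.0, -12.0, -8.0]
[-0.0, -0.0, -7.1, 49.0, -6.0, -8.0]
[-0.0, -0.0, -7.2, 49.0, 1.0, -8.0]
[-0.0, -0.0, -7.1, 49.0, 7.0, -9.0]
[-0.0, -0.0, -7.2, 47.0, 13.0, -8.0]
[-0.0, -0.0, -7.1, 46.0, 18.0, -9.0]
[-0.0, -0.0, -7.2, 42.6, 24.0, -8.4]
end [ 490. -290.  280.] [-180.    -0.    76.3]
```

Request:
step_arm(
  steps=[
    [0,0,-7.1,46,-18,-8,1],
    [0,0,-7.2,48,-12,-8,1],
    [0,0,-7.1,49,-6,-8,1],
    [0,0,-7.2,49,1,-8,1],
    [0,0,-7.1,49,7,-9,1],
    [0,0,-7.2,47,13,-8,1],
    [0,0,-7.1,46,18,-9,1],
    [0,0,-7.2,43,24,-8,1],
  ],
)

```text
time_s: 1.2
ee_pos: [491.3, -288.6, 280.2]
ee_rot: [-180.0, 0.0, 76.6]
force: [0.2, -0.4, 0.2]
gripper_width: 91.0
gripper_force: 0.0
```

```bash
python3 - <<'E'
from workcell import *
from h import *
import pickle
s=state(); f=grab_frame('wrist'); pickle.dump((s,f),open('rack.pkl','wb')); cv2.imwrite('pics/rackw.png',f['image'])
print(s['ee_pos'],s['ee_rot'],s['qpos'])
plan(s,[490,215,280],159.3,16)
E
```

```text
[ 491.29867723 -288.64396687  280.18080755] [-1.79999294e+02  1.30989348e-02  7.65685356e+01] [-3.15837125e+01  1.59392490e+01  8.35361609e+01 -1.28422053e-02
  8.05211800e+01 -1.81501335e+01]
[-0.0, 0.0, -5.2, 31.0, -7.0, 0.0]
[-0.0, 0.0, -5.2, 31.0, -5.0, 0.0]
[-0.0, 0.0, -5.2, 31.0, -2.0, 0.0]
[-0.0, 0.0, -5.2, 31.0, 1.0, 0.0]
[-0.0, 0.0, -5.2, 31.0, 4.0, 0.0]
[-0.0, 0.0, -5.2, 31.0, 7.0, 0.0]
[-0.0, 0.0, -5.2, 30.0, 10.0, 0.0]
[-0.0, 0.0, -5.1, 29.0, 12.0, 0.0]
[-0.0, 0.0, -5.2, 28.0, 15.0, 0.0]
[-0.0, 0.0, -5.1, 26.0, 17.0, 0.0]
[-0.0, 0.0, -5.2, 25.0, 19.0, 0.0]
[-0.0, 0.0, -5.1, 23.0, 22.0, 0.0]
[-0.0, 0.0, -5.2, 21.0, 24.0, 0.0]
[-0.0, 0.0, -5.1, 19.0, 25.0, 0.0]
[-0.0, 0.0, -5.2, 16.0, 27.0, 0.0]
[-0.0, 0.0, -5.1, 13.8, 28.5, 0.1]
end [490. 215. 280.] [-180.     0.   159.3]
```

View pics/rackw.png

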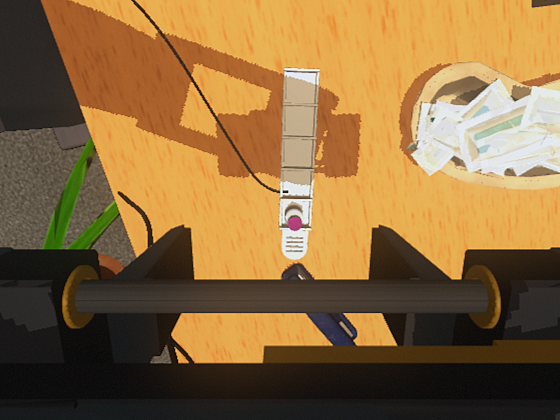

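The wrist view shows the rack from about (301,70) down to (294,228), with the tongue at (294,245) and the rack_vial cap at (295,222). I'll move over the tray, then take precise crops of both.

Request:
step_arm(
  steps=[
    [0,0,-5.2,31,-7,0,1],
    [0,0,-5.2,31,-5,0,1],
    [0,0,-5.2,31,-2,0,1],
    [0,0,-5.2,31,1,0,1],
    [0,0,-5.2,31,4,0,1],
    [0,0,-5.2,31,7,0,1],
    [0,0,-5.2,30,10,0,1],
    [0,0,-5.1,29,12,0,1],
  ],
)

```text
time_s: 2.25
ee_pos: [490.6, -37.7, 279.7]
ee_rot: [-180.0, -0.0, 118.0]
force: [0.2, -0.5, 0.5]
gripper_width: 91.3
gripper_force: 0.0
```

Request:
step_arm(
  steps=[
    [0,0,-5.2,28,15,0,1],
    [0,0,-5.1,26,17,0,1],
    [0,0,-5.2,25,19,0,1],
    [0,0,-5.1,23,22,0,1],
    [0,0,-5.2,21,24,0,1],
    [0,0,-5.1,19,25,0,1],
    [0,0,-5.2,16,27,0,1],
    [0,0,-5.1,14,28,0,1],
  ],
)

```text
time_s: 3.25
ee_pos: [490.5, 214.3, 279.7]
ee_rot: [-180.0, -0.0, 159.2]
force: [-0.1, 0.5, -0.6]
gripper_width: 90.9
gripper_force: 0.0
```

```bash
python3 - <<'E'
from workcell import *
from h import *
import pickle
s=state(); f=grab_frame('wrist'); pickle.dump((s,f),open('tray.pkl','wb')); cv2.imwrite('pics/trayw.png',f['image'])
print(s['ee_pos'],s['ee_rot'],s['qpos'])
I=pickle.load(open('rack.pkl','rb'))[1]['image']
a=cv2.resize(I[60:160,255:345],None,fx=4,fy=4,interpolation=cv2.INTER_CUBIC)
b=cv2.resize(I[160:260,255:345],None,fx=4,fy=4,interpolation=cv2.INTER_CUBIC)
cv2.imwrite('pics/rackc.png',np.hstack([a,b]))
E
```

```text
[490.52036399 214.25936182 279.70516624] [-1.79979353e+02 -8.12653763e-03  1.59168815e+02] [ 2.23706049e+01  1.27103337e+01  8.79961596e+01 -9.65482409e-03
  7.93135649e+01 -4.67964196e+01]
```

View pics/trayw.png

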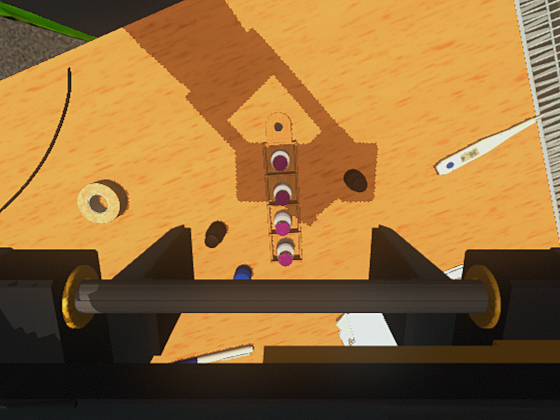

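View pics/rackc.png

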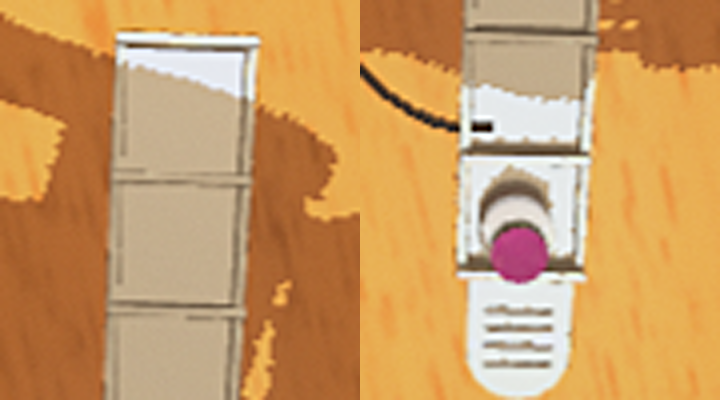

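In the tray view the pull tab with its dot is at (278,127). The caps of vials 1 to 4 are at (280,162), (282,195), (283,228) and (286,258), and the black and blue decoys stand outside the tray. The rack crop gives clear partition lines, and a cable end touches place 2. Next I'll fit the poses.

```bash
cat > fit.py <<'E'
from h import *
import pickle
def caps(f):
    h=cv2.cvtColor(f['image'],cv2.COLOR_BGR2HSV)
    m=cv2.inRange(h,(140,90,60),(172,255,255))
    n,_,st,c=cv2.connectedComponentsWithStats(m)
    return sorted([(*c[i],st[i,4]) for i in range(1,n) if st[i,4]>40],key=lambda v:v[1])
def rigid(m,w):
    u,v=m-m.mean(0),w-w.mean(0); a=np.arctan2((u[:,0]*v[:,1]-u[:,1]*v[:,0]).sum(),(u*v).sum())
    Q=np.array([[np.cos(a),-np.sin(a)],[np.sin(a),np.cos(a)]]); t=w.mean(0)-Q@m.mean(0)
    return Q,t,np.degrees(a),w-(m@Q.T+t)
if __name__=='__main__':
    s,f=pickle.load(open('rack.pkl','rb')); T=(s['ee_pos'],s['ee_rot'])
    px=[[302,69],[300.25,105],[299,137],[297.5,168.25],[296.25,198.5],[295.5,229.2]]
    w=ray(f,px,22,T)[:,:2]; m=np.c_[[96.5,57,19,-19,-57,-96.5],np.zeros(6)]
    Q,t,a,r=rigid(m,w); print('rack',t.round(1),a.round(1)); print((r@Q).round(1))
    print('places',(np.c_[[-76,-38,0,38,76],np.zeros(5)]@Q.T+t).round(1).tolist())
    for c in caps(f): v=ray(f,c[:2],55,T)[0,:2]; print('rv',np.round(c,1),v.round(1),((v-t)@Q).round(1))
    s,f=pickle.load(open('tray.pkl','rb')); T=(s['ee_pos'],s['ee_rot'])
    w=[]
    for c in caps(f): v=ray(f,c[:2],53,T)[0,:2]; w.append(v); print('cap',np.round(c,1),v.round(1))
    w=np.array(w[:4]); Q,t,a,r=rigid(np.c_[[-57,-19,19,57],np.zeros(4)],w); print('tray by caps',t.round(1),a.round(1)); print((r@Q).round(1))
E
python3 fit.py; python3 - <<'E'
import cv2,pickle
I=pickle.load(open('tray.pkl','rb'))[1]['image']
cv2.imwrite('pics/trayc.png',cv2.resize(I[108:278,230:330],None,fx=3.5,fy=3.5,interpolation=cv2.INTER_CUBIC))
E
```

```text
rack [ 516.1 -271. ] 74.9
[[-1.6 -0.2]
 [-1.2  0.1]
 [ 0.3  0. ]
 [ 0.9  0.3]
 [ 1.1  0.3]
 [ 0.5 -0.4]]
places [[496.3, -344.4], [506.2, -307.7], [516.1, -271.0], [526.0, -234.3], [535.8, -197.6]]
rv [294.4 223.3 153. ] [ 493.1 -345.1] [-77.5   2.9]
cap [279.7 162.9 158. ] [474.6 218.8]
cap [282.1 198.1 145. ] [513.4 207. ]
cap [282.2 228.7 153. ] [548.1 194. ]
cap [285.  259.1 144. ] [585.4 183.4]
tray by caps [530.3 200.8] -18.0
[[-1.6 -0.1]
 [ 0.9  0.6]
 [-0.  -1. ]
 [ 0.7  0.5]]
```

View pics/trayc.png

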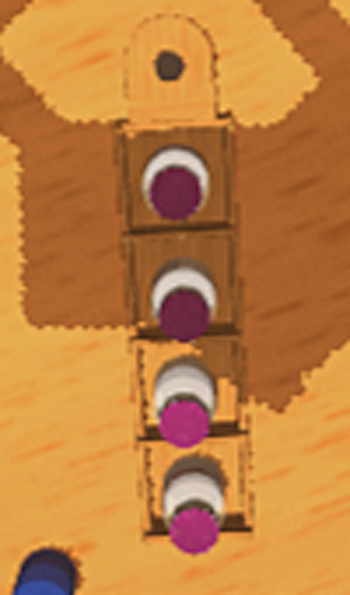

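```bash
cat >> h.py <<'E'
def path(s,*wps):
    M=rot(s['ee_rot']); p=np.array(s['ee_pos'])
    for q,y,n in wps:
        plan(dict(ee_pos=p,ee_rot=M),q,y,n); p=np.array(q,float); M=rot([180,0,y])
E
python3 - <<'E'
from workcell import *
from h import *
path(state(),([474.6,218.8,100],162,6),([474.6,218.8,64],162,2),([474.6,218.8,23],162,2))
E
```

```text
[0.0, -0.0, -0.4, 2.0, -1.0, 30.0]
[0.0, -0.0, -0.4, 3.0, -1.0, 30.0]
[0.0, -0.0, -0.4, 3.0, -1.0, 30.0]
[0.1, -0.0, -0.5, 2.0, -1.0, 30.0]
[0.0, -0.0, -0.4, 3.0, -0.0, 30.0]
[0.1, -0.1, -0.5, 2.1, -0.9, 29.5]
end [474.5 218.8 100. ] [-180.    0.  162.]
[0.0, 0.0, 0.0, 0.0, -0.0, 18.0]
[0.0, 0.0, 0.0, 0.0, -0.0, 18.0]
end [474.6 218.8  64. ] [180.   0. 162.]
[0.0, 0.0, 0.0, 0.0, -0.0, 20.0]
[0.0, 0.0, 0.0, 0.0, -0.0, 21.0]
end [474.6 218.8  23. ] [180.   0. 162.]
```

Request:
step_arm(
  steps=[
    [0,0,-0.4,2,-1,30,0.5],
    [0,0,-0.4,3,-1,30,0.5],
    [0,0,-0.4,3,-1,30,0.5],
    [0,0,-0.5,2,-1,30,0.5],
    [0,0,-0.4,3,0,30,0.5],
    [0,0,-0.5,2,-1,30,0.5],
    [0,0,0,0,0,20,0.5],
    [0,0,0,0,0,10,0.5],
  ],
  force=12,
)

```text
time_s: 4.3
ee_pos: [474.3, 213.3, 68.8]
ee_rot: [-179.9, -0.1, 161.6]
force: [-0.1, -0.5, -0.3]
gripper_width: 45.6
gripper_force: 0.0
```

Request:
step_arm(
  steps=[
    [0,0,-0.4,0,4,0,0.5],
    [0,0,0,0,0,0,0.5],
    [0,0,0,0,0,0,0.5],
    [0,0,0,0,0,0,0.5],
    [0,0,0,0,0,0,0.5],
    [0,0,0,0,0,0,0.5],
    [0,0,0,0,0,0,0.5],
    [0,0,0,0,0,0,0.5],
  ],
)

```text
time_s: 5.3
ee_pos: [476.1, 217.7, 69.9]
ee_rot: [-180.0, 0.0, 162.0]
force: [-0.6, -0.0, 0.6]
gripper_width: 45.5
gripper_force: 0.0
```

```bash
python3 - <<'E'
from workcell import *
from h import *
from fit import caps
s=state(); f=grab_frame('wrist'); T=(s['ee_pos'],s['ee_rot']); print(T)
for c in caps(f): print(np.round(c,1),ray(f,c[:2],53,T)[0].round(1))
cv2.imwrite('pics/near1.png',f['image'])
f=grab_frame('top')
for c in caps(f): print('top',np.round(c,1),ray(f,c[:2],53)[0].round(1))
E
```

```text
(array([476.12039515, 217.6674703 ,  69.89637737]), array([-1.79994678e+02,  1.29528733e-03,  1.62026537e+02]))
[281.9 242.8 655. ] [474.4 218.8  53. ]
[283.1 315.5 133. ] [518.5 205.3  53. ]
```

View pics/near1.png

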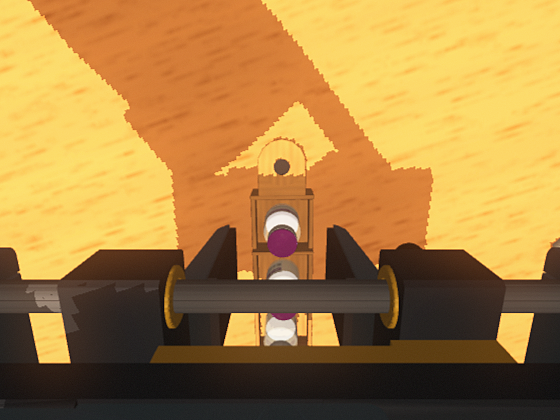

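The close view shows vial_1's cap at (282,243), midway between the fingers, and it agrees with the earlier estimate. I'll descend, grip and lift.

Request:
step_arm(
  steps=[
    [0,0,0,2,0.5,12,0.5],
    [0,0,0,0,0,12,0.5],
    [0,0,0,0,0,12,0.5],
    [0,0,0,0,0,11,0.5],
    [0,0,0,0,0,0,0.5],
    [0,0,0,0,0,0,0.1],
    [0,0,0,0,0,0,0.1],
    [0,0,0,0,0,0,0.1],
  ],
  force=12,
)

```text
time_s: 6.4
ee_pos: [474.7, 218.8, 23.3]
ee_rot: [180.0, 0.0, 162.0]
force: [-0.0, -1.5, 0.9]
gripper_width: 22.8
gripper_force: 12.0
```

Request:
step_arm(
  steps=[
    [0,0,0,0,0,0,0.1],
    [0,0,0,0,0,0,0.1],
    [0,0,0,0,0,-8,0.1],
    [0,0,0,0,0,-20,0.1],
    [0,0,0,0,0,-30,0.1],
    [0,0,0,0,0,-30,0.1],
    [0,0,0,0,0,-20,0.1],
    [0,0,0,0,0,0,0.1],
  ],
)

```text
time_s: 7.4
ee_pos: [475.3, 219.2, 132.6]
ee_rot: [179.9, 0.2, 162.0]
force: [0.1, -0.0, 0.4]
gripper_width: 22.8
gripper_force: 12.0
```

```bash
python3 - <<'E'
from workcell import *
from h import *
s=state(); print(s['ee_pos'],s['ee_rot'],s['gripper_width'],s['gripper_force'])
path(s,([504,-309,131],74.9,16),([506.2,-307.7,40],74.9,4))
E
```

```text
[475.30745169 219.17141979 132.56837376] [1.79859379e+02 1.66328013e-01 1.62025406e+02] 22.83038155963117 11.99841320514679
[0.0, 0.0, 5.4, -12.0, -31.0, 0.0]
[0.0, 0.0, 5.4, -15.0, -30.0, 0.0]
[0.0, 0.0, 5.5, -17.0, -28.0, 0.0]
[0.0, -0.0, 5.4, -20.0, -26.0, 0.0]
[0.0, -0.0, 5.5, -22.0, -24.0, 0.0]
[0.0, -0.0, 5.4, -25.0, -22.0, 0.0]
[0.0, -0.0, 5.5, -27.0, -20.0, 0.0]
[0.0, -0.0, 5.4, -28.0, -17.0, 0.0]
[0.0, -0.0, 5.5, -30.0, -14.0, 0.0]
[0.0, -0.0, 5.4, -31.0, -11.0, 0.0]
[0.0, -0.0, 5.5, -32.0, -8.0, 0.0]
[0.0, -0.0, 5.4, -33.0, -5.0, 0.0]
[0.0, -0.0, 5.5, -33.0, -2.0, 0.0]
[0.1, -0.0, 5.4, -33.0, 1.0, 0.0]
[0.0, -0.1, 5.5, -33.0, 4.0, 0.0]
[0.1, -0.0, 5.4, -32.0, 7.0, 1.0]
end [ 504. -309.  131.] [-180.    -0.    74.9]
[0.0, 0.0, 0.0, 0.0, 0.0, 23.0]
[0.0, 0.0, 0.0, 1.0, 1.0, 23.0]
[0.0, 0.0, 0.0, 0.0, 0.0, 22.0]
[0.0, 0.0, 0.0, 0.8, 0.8, 23.0]
end [ 506.2 -307.7   40. ] [180.    0.   74.9]
```

Vial_1 is gripped by its body, with a width of 22.8 mm. I'll carry it to the rack, hovering over place 2.

Request:
step_arm(
  steps=[
    [0,0,5.4,-12,-31,0,0.1],
    [0,0,5.4,-15,-30,0,0.1],
    [0,0,5.5,-17,-28,0,0.1],
    [0,0,5.4,-20,-26,0,0.1],
    [0,0,5.5,-22,-24,0,0.1],
    [0,0,5.4,-25,-22,0,0.1],
    [0,0,5.5,-27,-20,0,0.1],
    [0,0,5.4,-28,-17,0,0.1],
  ],
)

```text
time_s: 8.4
ee_pos: [487.4, -46.4, 129.7]
ee_rot: [-179.9, -0.1, 118.3]
force: [-0.0, -0.4, -0.1]
gripper_width: 22.7
gripper_force: 12.0
```

Request:
step_arm(
  steps=[
    [0,0,5.5,-30,-14,0,0.1],
    [0,0,5.4,-31,-11,0,0.1],
    [0,0,5.5,-32,-8,0,0.1],
    [0,0,5.4,-33,-5,0,0.1],
    [0,0,5.5,-33,-2,0,0.1],
    [0,0,5.4,-33,1,0,0.1],
    [0,0,5.5,-33,4,0,0.1],
    [0,0,5.4,-32,7,0,0.1],
  ],
)

```text
time_s: 9.4
ee_pos: [502.3, -310.1, 129.5]
ee_rot: [-179.9, -0.0, 74.7]
force: [0.3, 1.2, -0.4]
gripper_width: 22.7
gripper_force: 12.0
```

Request:
step_arm(
  steps=[
    [0,0,0,0,0,10,0.1],
    [0,0,0,0,0,20,0.1],
    [0,0,0,0,0,10,0.1],
    [0,0,0,0,0,0,0.1],
    [0,0,0,0,0,0,0.1],
    [0,0,0,0,0,0,0.1],
    [0,0,0,0,0,0,0.1],
    [0,0,0,0,0,0,0.1],
  ],
)

```text
time_s: 10.4
ee_pos: [503.2, -309.5, 91.3]
ee_rot: [180.0, 0.0, 74.9]
force: [-0.1, -0.4, 0.3]
gripper_width: 22.6
gripper_force: 12.0
```

```bash
python3 - <<'E'
from workcell import *
from h import *
s=state(); print(s['ee_pos'],s['ee_rot'],s['gripper_width'])
path(s,([506.2,-307.7,26],74.9,4))
f=grab_frame('wrist'); cv2.imwrite('pics/place1.png',f['image'])
E
```

```text
[ 503.16763792 -309.50075868   91.25468444] [1.79970512e+02 1.15824976e-02 7.49232818e+01] 22.57882288761224
[0.0, 0.0, 0.0, 1.0, 1.0, 16.0]
[0.0, 0.0, 0.0, 1.0, 0.0, 16.0]
[0.0, 0.0, 0.0, 0.0, 1.0, 17.0]
[0.0, 0.0, 0.0, 0.5, 0.4, 16.3]
end [ 506.2 -307.7   26. ] [180.    0.   74.9]
```

View pics/place1.png

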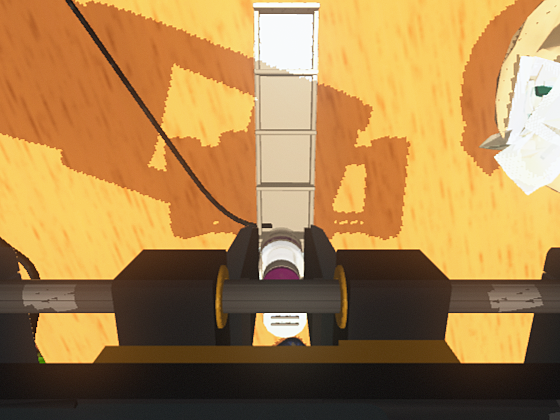

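```bash
python3 - <<'E'
from workcell import *
from fit import *
s=state(); f=grab_frame('wrist'); T=(s['ee_pos'],s['ee_rot'])
w=ray(f,[[286.5,4],[286.2,73],[286,131],[285.6,186]],22,T)[:,:2]
Q,t,a,r=rigid(np.c_[[96.5,57,19,-19],np.zeros(4)],w); print('rack',t.round(1),a.round(1)); print((r@Q).round(1))
print('places',(np.c_[[-76,-38,0,38,76],np.zeros(5)]@Q.T+t).round(1).tolist())
E
```

```text
rack [ 516.  -271.4] 74.8
[[-1.4  0. ]
 [-1.2 -0. ]
 [ 0.8 -0.1]
 [ 1.7  0. ]]
places [[496.1, -344.8], [506.0, -308.1], [516.0, -271.4], [525.9, -234.8], [535.8, -198.1]]
```

```bash
python3 - <<'E'
from workcell import *
from fit import *
s=state(); f=grab_frame('wrist'); T=(s['ee_pos'],s['ee_rot'])
for z in (14,17,20):
    w=ray(f,[[286.5,4],[286.2,73],[286,131],[285.6,186]],z,T)[:,:2]
    Q,t,a,r=rigid(np.c_[[96.5,57,19,-19],np.zeros(4)],w); print(z,'rack',t.round(1),a.round(1),(r@Q)[:,0].round(1))
    print('places',(np.c_[[-38,0,38,76],np.zeros(4)]@Q.T+t).round(1).tolist())
E
```

```text
14 rack [ 516.1 -271.3] 74.8 [ 0.5 -0.6  0.2 -0.1]
places [[506.1, -307.9], [516.1, -271.3], [526.0, -234.6], [535.9, -197.9]]
17 rack [ 516.  -271.3] 74.8 [-0.2 -0.8  0.4  0.6]
places [[506.1, -308.0], [516.0, -271.3], [525.9, -234.6], [535.9, -198.0]]
20 rack [ 516.  -271.4] 74.8 [-0.9 -1.   0.6  1.3]
places [[506.0, -308.0], [516.0, -271.4], [525.9, -234.7], [535.8, -198.0]]
```

The rack pose holds at (516,-271) with yaw 74.8. The target for place 2 is (506.1,-308), so I'll lower, release and retreat.

Request:
step_arm(
  steps=[
    [0,0,0,2.2,2.4,16,0.1],
    [0,0,0,0,0,16,0.1],
    [0,0,0,0,0,14,0.1],
    [0,0,0,0,0,10,0.1],
    [0,0,0,0,0,6,0.1],
    [0,0,0,0,0,3,0.1],
    [0,0,0,0,0,0,0.1],
    [0,0,0,0,0,0,0.1],
  ],
)

```text
time_s: 11.55
ee_pos: [506.3, -308.1, 26.4]
ee_rot: [179.9, 0.0, 74.9]
force: [-0.4, 0.0, -0.2]
gripper_width: 22.9
gripper_force: 12.0
```

Request:
step_arm(
  steps=[
    [0,0,0,0,0,0,0.4],
    [0,0,0,0,0,0,0.5],
    [0,0,0,0,0,0,0.5],
    [0,0,0,0,0,-5,0.5],
    [0,0,0,0,0,-20,0.5],
    [0,0,0,0,0,-30,0.5],
    [0,0,0,0,0,-30,0.5],
    [0,0,0,0,0,-20,0.5],
  ],
)

```text
time_s: 12.55
ee_pos: [506.5, -308.2, 132.9]
ee_rot: [179.9, 0.0, 74.9]
force: [-0.2, -0.8, -0.7]
gripper_width: 45.6
gripper_force: 0.0
```

```bash
python3 - <<'E'
from workcell import *
from fit import *
s=state(); f=grab_frame('wrist'); T=(s['ee_pos'],s['ee_rot']); cv2.imwrite('pics/after1.png',f['image'])
for c in caps(f): print(np.round(c,1),ray(f,c[:2],55,T)[0].round(1))
s=state(); print(s['ee_pos'],s['ee_rot'])
path(s,([509.5,207,120],162,16))
E
```

```text
[280.6 214.7 382. ] [ 505.5 -308.3   55. ]
[277.5 263.8 356. ] [ 493.1 -345.2   55. ]
[ 507.64458798 -308.97154953  135.35632494] [1.79631818e+02 1.16730793e-01 7.49242071e+01]
[0.0, 0.0, -5.4, 31.0, -8.0, 1.0]
[0.0, 0.0, -5.4, 32.0, -5.0, 1.0]
[0.0, 0.0, -5.4, 32.0, -2.0, 1.0]
[0.0, 0.0, -5.5, 32.0, 1.0, 1.0]
[0.0, 0.0, -5.4, 32.0, 4.0, 1.0]
[0.0, 0.0, -5.5, 32.0, 7.0, 1.0]
[0.0, 0.0, -5.4, 31.0, 10.0, 1.0]
[0.0, 0.0, -5.5, 30.0, 13.0, 1.0]
[0.0, 0.0, -5.4, 28.0, 15.0, 1.0]
[0.0, 0.1, -5.5, 27.0, 18.0, 1.0]
[0.0, 0.0, -5.4, 25.0, 20.0, 1.0]
[0.0, 0.1, -5.5, 23.0, 23.0, 1.0]
[0.0, 0.0, -5.4, 21.0, 25.0, 0.0]
[0.0, 0.1, -5.5, 18.0, 26.0, 1.0]
[0.0, 0.1, -5.4, 15.0, 28.0, 0.0]
[0.0, 0.0, -5.5, 13.3, 29.7, 1.0]
end [509.5 207.1 120. ] [180.   0. 162.]
```

View pics/after1.png

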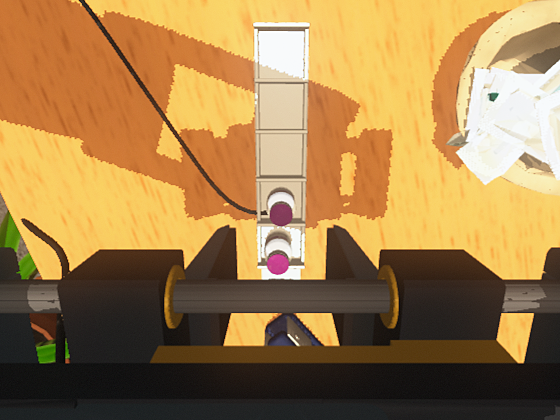

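After release, vial_1's cap is at (281,215), upright in place 2 next to rack_vial at (278,264). Now back to the tray for vial_2.

Request:
step_arm(
  steps=[
    [0,0,-5.4,31,-8,0,0.5],
    [0,0,-5.4,32,-5,0,0.5],
    [0,0,-5.4,32,-2,0,0.5],
    [0,0,-5.5,32,1,0,0.5],
    [0,0,-5.4,32,4,0,0.5],
    [0,0,-5.5,32,7,0,0.5],
    [0,0,-5.4,31,10,0,0.5],
    [0,0,-5.5,30,13,0,0.5],
  ],
)

```text
time_s: 13.6
ee_pos: [508.3, -48.1, 130.7]
ee_rot: [-180.0, 0.0, 118.6]
force: [0.6, -0.3, -0.4]
gripper_width: 45.4
gripper_force: 0.0
```

Request:
step_arm(
  steps=[
    [0,0,-5.4,28,15,0,0.5],
    [0,0,-5.5,27,18,0,0.5],
    [0,0,-5.4,25,20,0,0.5],
    [0,0,-5.5,23,23,0,0.5],
    [0,0,-5.4,21,25,0,0.5],
    [0,0,-5.5,18,26,0,0.5],
    [0,0,-5.4,15,28,0,0.5],
    [0,0,-5.5,13,30,0,0.5],
  ],
)

```text
time_s: 14.6
ee_pos: [507.9, 209.3, 130.7]
ee_rot: [-180.0, -0.0, 162.2]
force: [1.2, 0.0, 0.5]
gripper_width: 45.5
gripper_force: 0.0
```

Request:
step_arm(
  steps=[
    [0,0,0,-4,0,15,0.5],
    [0,0,0,0,0,20,0.5],
    [0,0,0,0,0,15,0.5],
    [0,0,0,0,0,0,0.5],
    [0,0,0,0,0,0,0.5],
    [0,0,0,0,0,0,0.5],
    [0,0,0,0,0,0,0.5],
    [0,0,0,0,0,0,0.5],
  ],
)

```text
time_s: 15.6
ee_pos: [512.1, 207.1, 81.2]
ee_rot: [180.0, 0.0, 162.0]
force: [0.4, 0.2, -0.1]
gripper_width: 45.6
gripper_force: 0.0
```

```bash
cat > meas.py <<'E'
from workcell import *
from fit import *
s=state(); f=grab_frame('wrist'); T=(s['ee_pos'],s['ee_rot']); print(T)
for c in caps(f):
    v=ray(f,c[:2],53,T)[0]; print(np.round(c,1),v.round(1),'tool shift',((v-T[0])@rot(T[1])).round(1))
E
python3 meas.py
```

```text
(array([512.09082559, 207.11706573,  81.24380351]), array([1.79979931e+02, 3.18941060e-02, 1.62025489e+02]))
[281.2 240.8 581. ] [513.2 207.   53. ] tool shift [-1.1  0.2 28.2]
[281. 343.  99.] [580.  185.2  53. ] tool shift [-71.4   0.1  28.3]
```

Request:
step_arm(
  steps=[
    [0,0,0,-1,0,15,0.5],
    [0,0,0,0,0,16,0.5],
    [0,0,0,0,0,15,0.5],
    [0,0,0,0,0,12,0.5],
    [0,0,0,0,0,0,0.5],
    [0,0,0,0,0,0,0.1],
    [0,0,0,0,0,0,0.1],
    [0,0,0,0,0,0,0.1],
  ],
)

```text
time_s: 16.65
ee_pos: [513.3, 206.9, 23.5]
ee_rot: [180.0, 0.1, 162.0]
force: [-0.3, -0.2, 0.7]
gripper_width: 22.8
gripper_force: 12.0
```

Request:
step_arm(
  steps=[
    [0,0,0,0,0,0,0.1],
    [0,0,0,0,0,0,0.1],
    [0,0,0,0,0,-8,0.1],
    [0,0,0,0,0,-20,0.1],
    [0,0,0,0,0,-30,0.1],
    [0,0,0,0,0,-30,0.1],
    [0,0,0,0,0,-20,0.1],
    [0,0,0,0,0,0,0.1],
  ],
)

```text
time_s: 17.65
ee_pos: [513.8, 207.1, 132.6]
ee_rot: [179.9, 0.2, 162.0]
force: [-0.6, -0.6, -0.8]
gripper_width: 22.7
gripper_force: 12.0
```

```bash
python3 - <<'E'
from workcell import *
from h import *
path(dict(ee_pos=[513.1,206.9,131.3],ee_rot=[180,0,162]),([516,-271.3,131.3],74.9,16))
E
```

```text
[0.0, -0.0, 5.4, -9.0, -28.0, -0.0]
[-0.0, -0.0, 5.4, -12.0, -27.0, -0.0]
[-0.0, -0.0, 5.5, -15.0, -26.0, -0.0]
[-0.0, -0.0, 5.4, -17.0, -25.0, -0.0]
[-0.0, -0.0, 5.4, -19.0, -23.0, -0.0]
[-0.0, -0.0, 5.5, -21.0, -21.0, -0.0]
[-0.0, -0.0, 5.5, -23.0, -19.0, -0.0]
[-0.0, -0.0, 5.4, -25.0, -16.0, -0.0]
[-0.0, -0.0, 5.5, -26.0, -14.0, -0.0]
[-0.0, -0.0, 5.4, -28.0, -12.0, -0.0]
[-0.0, -0.0, 5.5, -29.0, -9.0, -0.0]
[-0.0, -0.0, 5.4, -29.0, -6.0, -0.0]
[-0.0, -0.0, 5.5, -30.0, -3.0, -0.0]
[-0.0, -0.0, 5.4, -30.0, -0.0, -0.0]
[-0.0, -0.0, 5.5, -30.0, 2.0, -0.0]
[-0.0, -0.0, 5.4, -29.3, 5.3, -0.0]
end [ 516.  -271.3  131.3] [180.    0.   74.9]
```

Request:
step_arm(
  steps=[
    [0,0,5.4,-9,-28,0,0.1],
    [0,0,5.4,-12,-27,0,0.1],
    [0,0,5.5,-15,-26,0,0.1],
    [0,0,5.4,-17,-25,0,0.1],
    [0,0,5.4,-19,-23,0,0.1],
    [0,0,5.5,-21,-21,0,0.1],
    [0,0,5.5,-23,-19,0,0.1],
    [0,0,5.4,-25,-16,0,0.1],
  ],
)

```text
time_s: 18.65
ee_pos: [513.2, -32.4, 129.7]
ee_rot: [-179.9, -0.1, 118.3]
force: [-0.1, -0.1, -0.2]
gripper_width: 22.8
gripper_force: 12.0
```

Request:
step_arm(
  steps=[
    [0,0,5.5,-26,-14,0,0.1],
    [0,0,5.4,-28,-12,0,0.1],
    [0,0,5.5,-29,-9,0,0.1],
    [0,0,5.4,-29,-6,0,0.1],
    [0,0,5.5,-30,-3,0,0.1],
    [0,0,5.4,-30,0,0,0.1],
    [0,0,5.5,-30,2,0,0.1],
    [0,0,5.4,-29,5,0,0.1],
  ],
)

```text
time_s: 19.65
ee_pos: [514.9, -271.7, 129.5]
ee_rot: [-179.9, -0.0, 74.7]
force: [0.4, -0.9, -0.7]
gripper_width: 22.8
gripper_force: 12.0
```

Request:
step_arm(
  steps=[
    [0,0,0,0,0,10,0.1],
    [0,0,0,0,0,20,0.1],
    [0,0,0,0,0,10,0.1],
    [0,0,0,0,0,0,0.1],
    [0,0,0,0,0,0,0.1],
    [0,0,0,0,0,0,0.1],
    [0,0,0,0,0,0,0.1],
    [0,0,0,0,0,0,0.1],
  ],
)

```text
time_s: 20.65
ee_pos: [515.8, -271.2, 91.2]
ee_rot: [180.0, 0.0, 74.9]
force: [1.0, 0.5, -0.2]
gripper_width: 22.5
gripper_force: 12.0
```

Within 0.3 mm of place 3, so I'll lower 65 mm.

Request:
step_arm(
  steps=[
    [0,0,0,0,0,16,0.1],
    [0,0,0,0,0,16,0.1],
    [0,0,0,0,0,14,0.1],
    [0,0,0,0,0,10,0.1],
    [0,0,0,0,0,6,0.1],
    [0,0,0,0,0,3,0.1],
    [0,0,0,0,0,0,0.1],
    [0,0,0,0,0,0,0.1],
  ],
)

```text
time_s: 21.65
ee_pos: [516.0, -271.3, 26.4]
ee_rot: [180.0, 0.0, 74.9]
force: [-0.1, -0.1, -0.2]
gripper_width: 22.5
gripper_force: 12.0
```

Request:
step_arm(
  steps=[
    [0,0,0,0,0,0,0.4],
    [0,0,0,0,0,0,0.5],
    [0,0,0,0,0,0,0.5],
    [0,0,0,0,0,-5,0.5],
    [0,0,0,0,0,-20,0.5],
    [0,0,0,0,0,-30,0.5],
    [0,0,0,0,0,-30,0.5],
    [0,0,0,0,0,-20,0.5],
  ],
)

```text
time_s: 22.65
ee_pos: [516.2, -271.4, 133.0]
ee_rot: [179.9, 0.0, 74.9]
force: [0.1, -0.1, -0.1]
gripper_width: 45.4
gripper_force: 0.0
```

```bash
python3 meas.py; python3 - <<'E'
from h import *
path(dict(ee_pos=[516,-271.3,131],ee_rot=[180,0,74.9]),([548.5,194.5,131],162,16))
E
```

```text
(array([ 516.22979134, -271.38950981,  132.96331996]), array([1.79865759e+02, 3.82111048e-02, 7.49249653e+01]))
[280.4 214.9 386. ] [ 514.9 -272.2   53. ] tool shift [-1.1 -1.2 80. ]
[280.8 262.9 366. ] [ 505.3 -309.2   53. ] tool shift [-39.3  -0.9  80. ]
[278. 315.  82.] [ 491.5 -351.9   53. ] tool shift [-84.1  -3.2  80. ]
[0.0, 0.0, -5.4, 29.0, -6.0, -0.0]
[-0.0, 0.0, -5.4, 29.0, -3.0, -0.0]
[-0.0, 0.0, -5.5, 29.0, -0.0, -0.0]
[-0.0, 0.0, -5.4, 29.0, 3.0, -0.0]
[-0.0, 0.0, -5.4, 29.0, 5.0, -0.0]
[-0.0, 0.0, -5.5, 28.0, 8.0, -0.0]
[-0.0, 0.0, -5.5, 27.0, 11.0, -0.0]
[-0.0, 0.0, -5.4, 26.0, 13.0, -0.0]
[-0.0, 0.0, -5.5, 25.0, 16.0, -0.0]
[-0.0, 0.0, -5.4, 23.0, 18.0, -0.0]
[-0.0, 0.0, -5.5, 21.0, 20.0, -0.0]
[-0.0, 0.0, -5.4, 19.0, 22.0, -0.0]
[-0.0, 0.0, -5.4, 17.0, 24.0, -0.0]
[-0.0, 0.0, -5.5, 15.0, 25.0, -0.0]
[-0.0, 0.0, -5.4, 12.0, 26.0, -0.0]
[-0.0, 0.0, -5.5, 10.1, 27.3, -0.0]
end [548.5 194.5 131. ] [180.   0. 162.]
```

Vial_2 is upright in place 3. Going for vial_3.

Request:
step_arm(
  steps=[
    [0,0,-5.4,29,-6,0,0.5],
    [0,0,-5.4,29,-3,0,0.5],
    [0,0,-5.5,29,0,0,0.5],
    [0,0,-5.4,29,3,0,0.5],
    [0,0,-5.4,29,5,0,0.5],
    [0,0,-5.5,28,8,0,0.5],
    [0,0,-5.5,27,11,0,0.5],
    [0,0,-5.4,26,13,0,0.5],
  ],
)

```text
time_s: 23.7
ee_pos: [531.5, -37.0, 130.7]
ee_rot: [-180.0, -0.0, 118.6]
force: [1.1, -0.5, -1.0]
gripper_width: 45.2
gripper_force: 0.0
```

Request:
step_arm(
  steps=[
    [0,0,-5.5,25,16,0,0.5],
    [0,0,-5.4,23,18,0,0.5],
    [0,0,-5.5,21,20,0,0.5],
    [0,0,-5.4,19,22,0,0.5],
    [0,0,-5.4,17,24,0,0.5],
    [0,0,-5.5,15,25,0,0.5],
    [0,0,-5.4,12,26,0,0.5],
    [0,0,-5.5,10,27,0,0.5],
  ],
)

```text
time_s: 24.7
ee_pos: [547.8, 195.3, 130.6]
ee_rot: [-180.0, -0.0, 162.2]
force: [0.4, 1.1, 0.4]
gripper_width: 45.6
gripper_force: 0.0
```

Request:
step_arm(
  steps=[
    [0,0,0,0,0,15,0.5],
    [0,0,0,0,0,20,0.5],
    [0,0,0,0,0,15,0.5],
    [0,0,0,0,0,0,0.5],
    [0,0,0,0,0,0,0.5],
    [0,0,0,0,0,0,0.5],
    [0,0,0,0,0,0,0.5],
    [0,0,0,0,0,0,0.5],
  ],
)

```text
time_s: 25.7
ee_pos: [548.1, 194.5, 81.2]
ee_rot: [180.0, 0.0, 162.0]
force: [0.7, -0.3, -0.3]
gripper_width: 45.6
gripper_force: 0.0
```

```bash
python3 meas.py
```

```text
(array([548.11073131, 194.48548901,  81.23878113]), array([1.79983581e+02, 3.00931002e-02, 1.62027444e+02]))
[279.8 239.3 583. ] [548.1 193.8  53. ] tool shift [-0.2 -0.6 28.2]
```

Request:
step_arm(
  steps=[
    [0,0,0,0,-0.6,15,0.5],
    [0,0,0,0,0,16,0.5],
    [0,0,0,0,0,15,0.5],
    [0,0,0,0,0,12,0.5],
    [0,0,0,0,0,0,0.5],
    [0,0,0,0,0,0,0.1],
    [0,0,0,0,0,0,0.1],
    [0,0,0,0,0,0,0.1],
  ],
)

```text
time_s: 26.75
ee_pos: [548.2, 194.0, 23.5]
ee_rot: [180.0, 0.1, 162.0]
force: [0.6, 0.3, 1.1]
gripper_width: 22.8
gripper_force: 12.0
```

Request:
step_arm(
  steps=[
    [0,0,0,0,0,0,0.1],
    [0,0,0,0,0,0,0.1],
    [0,0,0,0,0,-8,0.1],
    [0,0,0,0,0,-20,0.1],
    [0,0,0,0,0,-30,0.1],
    [0,0,0,0,0,-30,0.1],
    [0,0,0,0,0,-20,0.1],
    [0,0,0,0,0,0,0.1],
  ],
)

```text
time_s: 27.75
ee_pos: [548.7, 194.2, 132.7]
ee_rot: [179.9, 0.2, 162.0]
force: [-1.0, 0.1, 0.4]
gripper_width: 22.8
gripper_force: 12.0
```

```bash
python3 - <<'E'
from h import *
path(dict(ee_pos=[548,193.9,131.3],ee_rot=[180,0,162]),([525.9,-234.6,131.3],74.9,16))
E
```

```text
[0.0, -0.0, 5.4, -7.0, -26.0, -0.0]
[-0.0, -0.0, 5.4, -9.0, -25.0, -0.0]
[-0.0, -0.0, 5.5, -12.0, -24.0, -0.0]
[-0.0, -0.0, 5.4, -14.0, -23.0, -0.0]
[-0.0, -0.0, 5.4, -16.0, -21.0, -0.0]
[-0.0, -0.0, 5.5, -18.0, -20.0, -0.0]
[-0.0, -0.0, 5.5, -20.0, -18.0, -0.0]
[-0.0, -0.0, 5.4, -21.0, -16.0, -0.0]
[-0.0, -0.0, 5.5, -23.0, -14.0, -0.0]
[-0.0, -0.0, 5.4, -24.0, -12.0, -0.0]
[-0.0, -0.0, 5.5, -25.0, -9.0, -0.0]
[-0.0, -0.0, 5.4, -26.0, -7.0, -0.0]
[-0.0, -0.0, 5.5, -27.0, -5.0, -0.0]
[-0.0, -0.0, 5.4, -27.0, -2.0, -0.0]
[-0.0, -0.0, 5.5, -27.0, 1.0, -0.0]
[-0.0, -0.0, 5.4, -26.3, 2.8, -0.0]
end [ 525.9 -234.6  131.3] [180.    0.   74.9]
```

Request:
step_arm(
  steps=[
    [0,0,5.4,-7,-26,0,0.1],
    [0,0,5.4,-9,-25,0,0.1],
    [0,0,5.5,-12,-24,0,0.1],
    [0,0,5.4,-14,-23,0,0.1],
    [0,0,5.4,-16,-21,0,0.1],
    [0,0,5.5,-18,-20,0,0.1],
    [0,0,5.5,-20,-18,0,0.1],
    [0,0,5.4,-21,-16,0,0.1],
  ],
)

```text
time_s: 28.75
ee_pos: [536.1, -20.6, 129.6]
ee_rot: [-179.9, -0.1, 118.3]
force: [-0.6, 0.7, -1.1]
gripper_width: 22.7
gripper_force: 12.0
```

Request:
step_arm(
  steps=[
    [0,0,5.5,-23,-14,0,0.1],
    [0,0,5.4,-24,-12,0,0.1],
    [0,0,5.5,-25,-9,0,0.1],
    [0,0,5.4,-26,-7,0,0.1],
    [0,0,5.5,-27,-5,0,0.1],
    [0,0,5.4,-27,-2,0,0.1],
    [0,0,5.5,-27,1,0,0.1],
    [0,0,5.4,-26,3,0,0.1],
  ],
)

```text
time_s: 29.75
ee_pos: [525.2, -235.0, 129.5]
ee_rot: [-179.9, -0.0, 74.7]
force: [1.4, -0.2, -0.1]
gripper_width: 22.5
gripper_force: 12.0
```

Request:
step_arm(
  steps=[
    [0,0,0,0,0,10,0.1],
    [0,0,0,0,0,20,0.1],
    [0,0,0,0,0,10,0.1],
    [0,0,0,0,0,0,0.1],
    [0,0,0,0,0,0,0.1],
    [0,0,0,0,0,0,0.1],
    [0,0,0,0,0,0,0.1],
    [0,0,0,0,0,0,0.1],
  ],
)

```text
time_s: 30.75
ee_pos: [526.2, -234.5, 91.2]
ee_rot: [180.0, 0.0, 74.9]
force: [-0.7, 0.0, 1.5]
gripper_width: 22.6
gripper_force: 12.0
```

Request:
step_arm(
  steps=[
    [0,0,0,0,0,16,0.1],
    [0,0,0,0,0,16,0.1],
    [0,0,0,0,0,14,0.1],
    [0,0,0,0,0,10,0.1],
    [0,0,0,0,0,6,0.1],
    [0,0,0,0,0,3,0.1],
    [0,0,0,0,0,0,0.1],
    [0,0,0,0,0,0,0.1],
  ],
)

```text
time_s: 31.75
ee_pos: [526.4, -234.6, 26.4]
ee_rot: [180.0, 0.0, 74.9]
force: [0.5, 1.2, -0.9]
gripper_width: 22.4
gripper_force: 12.0
```

Request:
step_arm(
  steps=[
    [0,0,0,0,0,0,0.4],
    [0,0,0,0,0,0,0.5],
    [0,0,0,0,0,0,0.5],
    [0,0,0,0,0,-5,0.5],
    [0,0,0,0,0,-20,0.5],
    [0,0,0,0,0,-30,0.5],
    [0,0,0,0,0,-30,0.5],
    [0,0,0,0,0,-20,0.5],
  ],
)

```text
time_s: 32.75
ee_pos: [526.6, -234.7, 132.9]
ee_rot: [179.9, 0.0, 74.9]
force: [0.1, 0.0, -0.1]
gripper_width: 45.5
gripper_force: 0.0
```

```bash
python3 meas.py; python3 - <<'E'
from h import *
path(dict(ee_pos=[526.2,-234.6,131],ee_rot=[180,0,74.9]),([585.5,182.8,131],162,16))
E
```

```text
(array([ 526.59275649, -234.69135899,  132.89718396]), array([1.79870315e+02, 2.79436956e-02, 7.49259876e+01]))
[280.6 215.  383. ] [ 525.4 -235.6   53. ] tool shift [-1.2 -1.1 79.9]
[279.8 263.2 365. ] [ 514.8 -272.4   53. ] tool shift [-39.5  -1.7  79.9]
[280.2 314.7  71. ] [ 503.6 -315.3   53. ] tool shift [-83.8  -1.4  79.9]
[277.1 343.8  49. ] [ 494.2 -340.5   53. ] tool shift [-110.5   -3.9   79.9]
[0.0, 0.0, -5.4, 26.0, -3.0, -0.0]
[-0.0, 0.0, -5.4, 26.0, -1.0, -0.0]
[-0.0, 0.0, -5.5, 26.0, 2.0, -0.0]
[-0.0, 0.0, -5.4, 26.0, 4.0, -0.0]
[-0.0, 0.0, -5.4, 26.0, 7.0, -0.0]
[-0.0, 0.0, -5.5, 25.0, 9.0, -0.0]
[-0.0, 0.0, -5.5, 24.0, 11.0, -0.0]
[-0.0, 0.0, -5.4, 23.0, 14.0, -0.0]
[-0.0, 0.0, -5.5, 21.0, 16.0, -0.0]
[-0.0, 0.0, -5.4, 20.0, 18.0, -0.0]
[-0.0, 0.0, -5.5, 18.0, 19.0, -0.0]
[-0.0, 0.0, -5.4, 16.0, 21.0, -0.0]
[-0.0, 0.0, -5.4, 14.0, 22.0, -0.0]
[-0.0, 0.0, -5.5, 11.0, 23.0, -0.0]
[-0.0, 0.0, -5.4, 9.0, 25.0, -0.0]
[-0.0, 0.0, -5.5, 7.0, 25.2, -0.0]
end [585.5 182.8 131. ] [180.   0. 162.]
```

Vial_3 is in place 4. Now vial_4.

Request:
step_arm(
  steps=[
    [0,0,-5.4,26,-3,0,0.5],
    [0,0,-5.4,26,-1,0,0.5],
    [0,0,-5.5,26,2,0,0.5],
    [0,0,-5.4,26,4,0,0.5],
    [0,0,-5.4,26,7,0,0.5],
    [0,0,-5.5,25,9,0,0.5],
    [0,0,-5.5,24,11,0,0.5],
    [0,0,-5.4,23,14,0,0.5],
  ],
)

```text
time_s: 33.8
ee_pos: [555.2, -24.2, 130.6]
ee_rot: [-180.0, -0.0, 118.6]
force: [0.3, -0.5, 0.3]
gripper_width: 45.8
gripper_force: 0.0
```

Request:
step_arm(
  steps=[
    [0,0,-5.5,21,16,0,0.5],
    [0,0,-5.4,20,18,0,0.5],
    [0,0,-5.5,18,19,0,0.5],
    [0,0,-5.4,16,21,0,0.5],
    [0,0,-5.4,14,22,0,0.5],
    [0,0,-5.5,11,23,0,0.5],
    [0,0,-5.4,9,25,0,0.5],
    [0,0,-5.5,7,25,0,0.5],
  ],
)

```text
time_s: 34.8
ee_pos: [585.0, 183.6, 130.5]
ee_rot: [-180.0, -0.0, 162.2]
force: [0.4, -0.2, 0.3]
gripper_width: 45.4
gripper_force: 0.0
```

Request:
step_arm(
  steps=[
    [0,0,0,0,0,15,0.5],
    [0,0,0,0,0,20,0.5],
    [0,0,0,0,0,15,0.5],
    [0,0,0,0,0,0,0.5],
    [0,0,0,0,0,0,0.5],
    [0,0,0,0,0,0,0.5],
    [0,0,0,0,0,0,0.5],
    [0,0,0,0,0,0,0.5],
  ],
)

```text
time_s: 35.8
ee_pos: [585.3, 182.8, 81.3]
ee_rot: [180.0, 0.0, 162.0]
force: [-0.2, 0.0, -0.2]
gripper_width: 45.6
gripper_force: 0.0
```

```bash
python3 meas.py
```

```text
(array([585.26701724, 182.8368899 ,  81.25654857]), array([1.79984325e+02, 3.30677589e-02, 1.62029499e+02]))
[281.8 239.5 575. ] [585.8 183.3  53. ] tool shift [-0.3  0.6 28.3]
```

Request:
step_arm(
  steps=[
    [0,0,0,0,0.6,15,0.5],
    [0,0,0,0,0,16,0.5],
    [0,0,0,0,0,15,0.5],
    [0,0,0,0,0,12,0.5],
    [0,0,0,0,0,0,0.5],
    [0,0,0,0,0,0,0.1],
    [0,0,0,0,0,0,0.1],
    [0,0,0,0,0,0,0.1],
  ],
)

```text
time_s: 36.85
ee_pos: [585.7, 183.4, 23.5]
ee_rot: [180.0, 0.1, 162.0]
force: [0.4, 0.3, 0.7]
gripper_width: 22.4
gripper_force: 12.0
```

Request:
step_arm(
  steps=[
    [0,0,0,0,0,0,0.1],
    [0,0,0,0,0,0,0.1],
    [0,0,0,0,0,-8,0.1],
    [0,0,0,0,0,-20,0.1],
    [0,0,0,0,0,-30,0.1],
    [0,0,0,0,0,-30,0.1],
    [0,0,0,0,0,-20,0.1],
    [0,0,0,0,0,0,0.1],
  ],
)

```text
time_s: 37.85
ee_pos: [586.3, 183.6, 132.8]
ee_rot: [179.9, 0.2, 162.0]
force: [0.2, -0.0, -1.0]
gripper_width: 22.7
gripper_force: 12.0
```

```bash
python3 - <<'E'
from h import *
path(dict(ee_pos=[585.4,183.4,131.3],ee_rot=[180,0,162]),([535.9,-198,131.3],74.9,16))
E
```

```text
[0.0, -0.0, 5.4, -4.0, -24.0, -0.0]
[-0.0, -0.0, 5.4, -7.0, -23.0, -0.0]
[-0.0, -0.0, 5.5, -9.0, -22.0, -0.0]
[-0.0, -0.0, 5.4, -11.0, -21.0, -0.0]
[-0.0, -0.0, 5.4, -13.0, -20.0, -0.0]
[-0.0, -0.0, 5.5, -15.0, -19.0, -0.0]
[-0.0, -0.0, 5.5, -16.0, -18.0, -0.0]
[-0.0, -0.0, 5.4, -18.0, -16.0, -0.0]
[-0.0, -0.0, 5.5, -19.0, -14.0, -0.0]
[-0.0, -0.0, 5.4, -21.0, -12.0, -0.0]
[-0.0, -0.0, 5.5, -22.0, -10.0, -0.0]
[-0.0, -0.0, 5.4, -23.0, -8.0, -0.0]
[-0.0, -0.0, 5.5, -23.0, -6.0, -0.0]
[-0.0, -0.0, 5.4, -24.0, -4.0, -0.0]
[-0.0, -0.0, 5.5, -24.0, -1.0, -0.0]
[-0.0, -0.0, 5.4, -24.1, 0.5, -0.0]
end [ 535.9 -198.   131.3] [180.    0.   74.9]
```

Request:
step_arm(
  steps=[
    [0,0,5.4,-4,-24,0,0.1],
    [0,0,5.4,-7,-23,0,0.1],
    [0,0,5.5,-9,-22,0,0.1],
    [0,0,5.4,-11,-21,0,0.1],
    [0,0,5.4,-13,-20,0,0.1],
    [0,0,5.5,-15,-19,0,0.1],
    [0,0,5.5,-16,-18,0,0.1],
    [0,0,5.4,-18,-16,0,0.1],
  ],
)

```text
time_s: 38.85
ee_pos: [559.9, -7.9, 129.6]
ee_rot: [-179.9, -0.1, 118.3]
force: [-0.1, -1.0, -0.1]
gripper_width: 22.7
gripper_force: 12.0
```

Request:
step_arm(
  steps=[
    [0,0,5.5,-19,-14,0,0.1],
    [0,0,5.4,-21,-12,0,0.1],
    [0,0,5.5,-22,-10,0,0.1],
    [0,0,5.4,-23,-8,0,0.1],
    [0,0,5.5,-23,-6,0,0.1],
    [0,0,5.4,-24,-4,0,0.1],
    [0,0,5.5,-24,-1,0,0.1],
    [0,0,5.4,-24,0.5,0,0.1],
  ],
)

```text
time_s: 39.85
ee_pos: [535.1, -198.4, 129.6]
ee_rot: [-179.9, -0.0, 74.7]
force: [0.4, -0.7, 0.3]
gripper_width: 22.8
gripper_force: 12.0
```

Request:
step_arm(
  steps=[
    [0,0,0,0,0,10,0.1],
    [0,0,0,0,0,20,0.1],
    [0,0,0,0,0,10,0.1],
    [0,0,0,0,0,0,0.1],
    [0,0,0,0,0,0,0.1],
    [0,0,0,0,0,0,0.1],
    [0,0,0,0,0,0,0.1],
    [0,0,0,0,0,0,0.1],
  ],
)

```text
time_s: 40.85
ee_pos: [536.1, -198.0, 91.3]
ee_rot: [180.0, 0.0, 74.9]
force: [-0.0, -0.5, -0.7]
gripper_width: 22.6
gripper_force: 12.0
```

Next I'll lower and release, then lift clear and back off toward the robot for a final look.

Request:
step_arm(
  steps=[
    [0,0,0,0,0,16,0.1],
    [0,0,0,0,0,16,0.1],
    [0,0,0,0,0,14,0.1],
    [0,0,0,0,0,10,0.1],
    [0,0,0,0,0,6,0.1],
    [0,0,0,0,0,3,0.1],
    [0,0,0,0,0,0,0.1],
    [0,0,0,0,0,0,0.1],
  ],
)

```text
time_s: 41.85
ee_pos: [536.3, -198.1, 26.4]
ee_rot: [179.9, 0.0, 74.9]
force: [-0.1, 0.1, -0.2]
gripper_width: 22.5
gripper_force: 12.0
```

Request:
step_arm(
  steps=[
    [0,0,0,0,0,0,0.4],
    [0,0,0,0,0,0,0.5],
    [0,0,0,0,0,0,0.5],
    [0,0,0,0,0,-5,0.5],
    [0,0,0,0,0,-20,0.5],
    [0,0,0,0,0,-40,0.5],
    [0,0,0,0,0,-50,0.5],
    [0,0,0,0,0,-50,0.5],
  ],
)

```text
time_s: 42.85
ee_pos: [535.8, -197.9, 192.8]
ee_rot: [180.0, 0.0, 74.9]
force: [0.7, -0.3, 0.4]
gripper_width: 45.6
gripper_force: 0.0
```

Request:
step_arm(
  steps=[
    [0,0,0,-20,0,-20,0.5],
    [0,0,0,-40,0,0,0.5],
    [0,0,0,-30,0,0,0.5],
    [0,0,0,-10,0,0,0.5],
    [0,0,0,0,0,0,0.5],
    [0,0,0,0,0,0,0.5],
    [0,0,0,0,0,0,0.5],
    [0,0,0,0,0,0,0.5],
  ],
)

```text
time_s: 43.85
ee_pos: [510.3, -293.9, 211.0]
ee_rot: [180.0, -0.0, 75.0]
force: [-0.4, -0.3, 0.1]
gripper_width: 45.3
gripper_force: 0.0
```

```bash
python3 - <<'E'
from workcell import *
from fit import *
s=state(); f=grab_frame('wrist'); T=(s['ee_pos'],s['ee_rot']); print(T[0],s['gripper_width'])
a=np.radians(74.8); Q=np.array([[np.cos(a),-np.sin(a)],[np.sin(a),np.cos(a)]])
for c in caps(f): print(np.round(c,1),((ray(f,c[:2],55,T)[0,:2]-[516,-271.3])@Q).round(1))
g=grab_frame('scene')['image']
cv2.imwrite('pics/final.png',np.hstack([f['image'][:300,150:450],cv2.resize(g[130:300,190:420],None,fx=300/170,fy=300/170,interpolation=cv2.INTER_CUBIC)]))
E
```

```text
[ 510.25676349 -293.88135007  211.00436518] 45.320629196735545
[281.6  79.8 282. ] [75.2  0.2]
[281.3 124.5 264. ] [37.4  0.3]
[280.6 166.7 242. ] [-0.6  0.8]
[281.  206.3 221. ] [-38.5   0.4]
[278.5 244.5 217. ] [-77.2   2.7]
```

View pics/final.png

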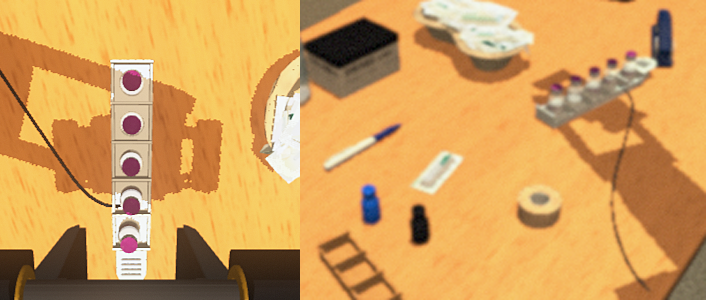

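The final picture shows all five vials upright and centred in their rack places (left half, column about 131, rows 80 to 244). The tray is empty, and the marker, needle pack and roll haven't moved. Handing in.

```bash
python3 -c "
from workcell import *
print(job_done())"
```

```text
the job is handed in; nothing more can be done
None
```

Vials 1–4 now stand upright in rack places 2–5, soonest to expire next to the vial at the finger tab; rack_vial, the plaster roll, needle pack and marker were left where they were, and the job was handed in at about 44 s.

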